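Stir the desiccant beads and stand the rod back

TASK

Take the stirring rod out of its stand by the blue sleeve, put its foot right down among the beads in the white dish and stir at least three full, wide rounds, so that most of the beads have clearly changed places. Then stand the rod upright in its stand again, all the way down, and let go. Keep all the beads in the dish, and do not shove the stand or the neighbouring things about.

Things in the scene. Friction and masses are not known exactly. Their poses are not given: they have to be found in the camera images.
- dish: round white porcelain dish held fast to the table by a black rubber suction foot 94 mm wide and 3 mm high; the dish is 86 mm wide over the lip, 42 mm high; inside it is a plain cylinder 73 mm wide with a flat floor 5 mm above its underside. Origin: centre of the underside, z up
- stand: rod stand, loose, 0.7 kg: dark steel foot 72 mm wide and 11 mm high with an upright aluminium tube in its middle, 23 mm outside, 60 mm high, bore 13 mm, slightly flared at the mouth; the bore's floor is 12 mm above the underside. Origin: centre of the underside, z up
- stand_mouth (a point): centre of the mouth of the stand's tube, 60 mm above the stand's underside
- rod: white stirring rod, 8 mm thick, 175 mm long, 45 g, with a blue grip sleeve 14 mm thick from 100 to 160 mm above its foot; it starts standing in the stand's tube. Origin: its foot, z along the rod to the top
- rod_foot (a point): the rod's foot (lower end)
- rod_grip (a point): middle of the blue grip sleeve, 130 mm above the foot
- timer: white bench timer, 66x68x17 mm, a bystander. Origin: centre of the underside
- petri: clear lidded Petri dish, 65 mm wide, 13 mm high, a bystander that stays put. Origin: centre of the underside
- amber_vial: amber vial with a black cap, 19 mm wide, 50 mm high, a bystander. Origin: centre of the underside
- blue0_center (a point): centre of a loose blue desiccant bead, 14 mm ball, 10 g, one of three of this colour in the dish
- blue1_center (a point): centre of a loose blue desiccant bead, 14 mm ball, 10 g, one of three of this colour in the dish
- blue2_center (a point): centre of a loose blue desiccant bead, 14 mm ball, 10 g, one of three of this colour in the dish
- orange0_center (a point): centre of a loose orange desiccant bead, 14 mm ball, 10 g, one of three of this colour in the dish
- orange1_center (a point): centre of a loose orange desiccant bead, 14 mm ball, 10 g, one of three of this colour in the dish
- orange2_center (a point): centre of a loose orange desiccant bead, 14 mm ball, 10 g, one of three of this colour in the dish

How it is judged:
By the outcome, as a careful person would: the job done as asked, in the order asked, and still so for the second after the job is handed in, with the robot touching nothing.
It also fails if it takes over 72 s, if anything falls off the work surface, if the arm or the gripper's body presses on something with over 40 N, if the wrist force passes 120 N, or if a joint passes its speed limit or range.

ROBOT

A 7-joint arm with a two-finger parallel gripper is mounted at the origin on a cart in front of the work surface, level with it; the furniture and walls round the work are solid. World frame = base frame: x ahead of the robot, y to its left, z up, the work surface at z = 0. Lengths are in m, angles in rad, forces in N, time in s.
With the tool pointing down it reaches from about 0.375 to 0.925 m from the base axis. Payload 3.1 kg.
Tool frame: the origin (TCP) lies between the finger pads; the fingertips stand arm.tips_ahead ahead of it and the grasp point (between the pads) lies 5 mm behind it (arm.tips_ahead is the distance from the TCP to the fingertips, in m); z points along the fingers, y is the line along which they close (so a half turn about z gives the same grasp; the last joint's range is limited). The gripper opens to 85 mm and grips with 20 to 120 N. Pads are 22 mm wide; open, the fingers measure 114 mm over their backs; the gripper's body (76 mm by 85 mm) begins 54 mm behind the grasp point. The pads swing forward as they close: fully open they stand 13 mm farther back than shut.
Start: joints at [-1.434, 0.383, 0.044, 1.598, -0.018, 1.161, -0.05], TCP at [0.151, 0.632, 0.245] pointing down, gripper open.
Joint ranges: [-2.61, 2.61], [-0.41, 2.15], [-1.48, 1.57], [0, 2.5], [-1.57, 4.71], [0.05, 1.97], [-2.85, 2.85]. Speed limits (rad/s): [2.79, 2.79, 3.14, 3.14, 3.14, 3.14, 3.14].

INTERFACE

Orientations are given as a unit quaternion [x, y, z, w].
In Python, from plant import arm gives the robot as it stands.
- The arm moves only by the tool carry_out, never from a script. Its argument "increments" is one flat list of numbers, 7 for each row, row after row: the turn, a rotation vector about the tool's x, y, z in rad, then the shift along the tool's x, y, z in mm, then the opening, from -1 (shut) to 1 (fully open). A call has 1 to 8 rows; each row is the pose to reach, as a shift and turn from the pose commanded when the call began, along the tool's axes at that moment; what a row does not reach only later rows make up. A row lasts 1/10 s, in which the tool goes at most 50 mm and 8.59 degrees, less where a joint would pass 70% of its speed; a pose out of reach is approached as far as the arm can. A call with a gripper value outside its range is refused whole. The fingers move at their own pace and stop on an object; "newtons" is the grip in N (left out, the last holds). Time passes only in rows, so rows that repeat a pose let the fingers close. It gives the time, the measured TCP pose, the force, the opening and the grip force at its end, in the units of the state.
- arm.read_state(): the state, without advancing time (a new reading comes with each control period).
- arm.read_camera(name): name is "side" or "top"; returns (picture, depth): 480x640x3 uint8, red, green, blue; 480x640 float32, m along the optical axis (not along the pixel's ray), 0 where there is no reading.
- arm.camera_info(name): a dict with "fx", "fy", "cx", "cy" (pixels), "R" (3x3) and "t" (3): a world point X has camera coordinates R X + t. Camera axes: x right, y down, z forward; pixel columns grow to the right and rows downward; lengths in m; the calibration is good to about 2 mm. A picture is of the moment at which its call begins. camera_info takes no time and is no camera call.
- arm.finish_job(): hands the job in; it is judged then, once.
The state is a dict: "time": time; "joint_positions": joint angles; "joint_velocities": joint speeds; "tau": joint torques, N m; "eef_pos": TCP position; "orientation": TCP orientation; "wrist_force": force on the tool from outside, world axes, zero at the start; "ft_torque": the same for the moment, N m; "width": finger opening in m; "grip_force": force on a finger pad.
Only numpy, scipy, OpenCV 4.12 (cv2) and the standard library are available. Lean on these libraries where they do the work, as an engineer would, in place of code of your own. Each camera call takes 0.05 s, during which the arm holds its last target. There are 200 camera calls.

## Working session

There is one attempt and no reset: what is moved stays moved. The work goes in short steps, Python scripts to look and compute and a tool call to move; the robot and the scene stay as the last step left them, time stands still between calls to the robot, and variables do not carry over. Pictures are saved under pics/ and viewed, at most 13 in all, crops included, and the job is handed in when it is done.

Besides the shell and the picture viewer there is one more tool, called after "Emit:" as name(argument=value, ...) on one line, values as JSON. carry_out: Moves the arm, as the interface text tells. Its arguments: {"type":"object","properties":{"increments":{"type":"array","items":{"type":"number"}},"newtons":{"type":"number"}},"required":["increments"]}

```bash
mkdir -p pics; ls; python3 - <<'E'
from plant import arm
import cv2,numpy as np
s=arm.read_state();print(s, arm.tips_ahead)
for n in("side","top"):
    p,d=arm.read_camera(n);i=arm.camera_info(n);print(n,i)
    cv2.imwrite(f"pics/{n}0.png",p[:,:,::-1]);np.savez(f"{n}0.npz",p=p,d=d)
E
```

```text
pics
{'time': 0.0, 'joint_positions': array([-1.43379073,  0.38386298,  0.04378921,  1.59959916, -0.01788214,
        1.16119319, -0.04990317]), 'joint_velocities': array([ 6.15558588e-04,  6.06282748e-04, -4.37922981e-04,  1.83755107e-03,
       -5.22948649e-04, -4.99080827e-04,  4.38283141e-05]), 'tau': array([-9.92221499e-05, -4.33454168e+01,  1.02440961e+00, -2.49519718e+01,
        1.05614922e-02,  1.12085551e-02, -2.01464701e-06]), 'eef_pos': array([0.15099398, 0.63127475, 0.24385667]), 'orientation': array([ 1.17071195e-01,  9.93122627e-01, -1.33283052e-03, -8.44647535e-05]), 'wrist_force': array([ 0.29999955,  0.18358582, -0.23041054]), 'ft_torque': array([-0.06941359, -0.03154247,  0.0007091 ]), 'grip_force': 0.0, 'width': 0.08533648525821955} 0.014
side {'fx': 503.28255322030225, 'fy': 503.28255322030225, 'cx': 324.33843749309455, 'cy': 239.60196388037565, 'R': array([[-0.84694395, -0.53148087, -0.01463014],
       [-0.29897359,  0.49882426, -0.81350424],
       [ 0.43965981, -0.68461847, -0.58137493]]), 't': array([0.48801456, 0.31210047, 0.638443  ])}
top {'fx': 454.53892924396484, 'fy': 454.53892924396484, 'cx': 310.6588687276692, 'cy': 236.37445580638718, 'R': array([[ 0.00683834, -0.99987222, -0.01444937],
       [-0.99243739, -0.00501506, -0.12264943],
       [ 0.1225613 ,  0.01517882, -0.99234487]]), 't': array([-0.04696861,  0.59832572,  0.89764625])}
```

View pics/side0.png

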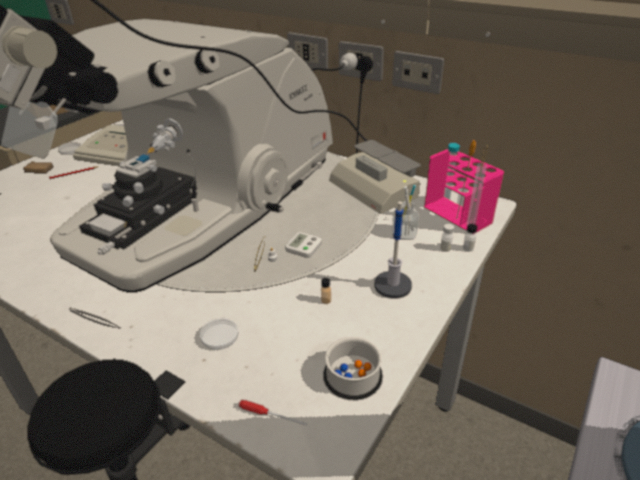

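View pics/top0.png

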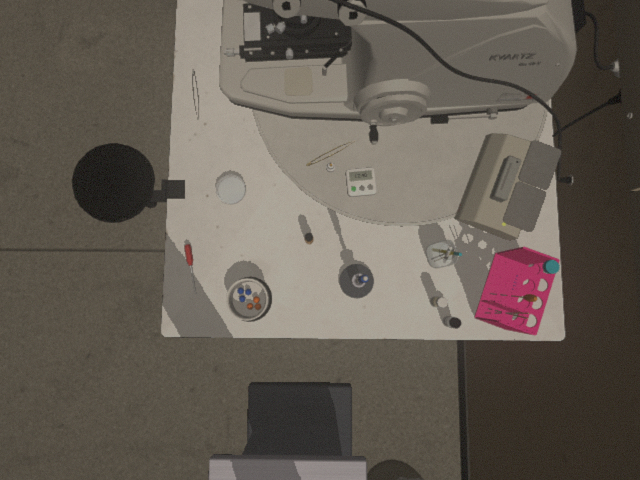

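The side view shows the rod at (398,222), stand foot at (393,285), dish at (353,367) and vial at (326,291). The top view shows the stand at (356,281), dish at (249,299), vial at (309,238) and petri at (231,187).

```bash
cat > h.py <<'E'
import numpy as np,cv2
from plant import arm
def ray(n,u,v):
    i=arm.camera_info(n);R=i["R"];c=-R.T@i["t"]
    return c,R.T@np.array([(u-i["cx"])/i["fx"],(v-i["cy"])/i["fy"],1])
def onz(n,u,v,z):
    c,d=ray(n,u,v);return c+d*(z-c[2])/d[2]
def meet(a,b):
    A=[];B=[]
    for n,p in(("side",a),("top",b)):
        c,d=ray(n,*p);d=d/np.linalg.norm(d);P=np.eye(3)-np.outer(d,d);A.append(P);B.append(P@c)
    return np.linalg.lstsq(np.vstack(A),np.hstack(B),rcond=None)[0]
def px(n,X):
    i=arm.camera_info(n);q=i["R"]@X+i["t"];return q[0]/q[2]*i["fx"]+i["cx"],q[1]/q[2]*i["fy"]+i["cy"]
def comps(m,x0,y0,x1,y1,amin=4):
    k=np.zeros(m.shape,np.uint8);k[y0:y1,x0:x1]=m[y0:y1,x0:x1]
    n,l,s,c=cv2.connectedComponentsWithStats(k)
    return [(s[i,4],c[i].round(1),s[i,:4],l==i) for i in range(1,n) if s[i,4]>=amin]
def hsv(p): return cv2.cvtColor(p,cv2.COLOR_RGB2HSV)
def blue(p): h=hsv(p);return (abs(h[...,0].astype(int)-112)<14)&(h[...,1]>110)&(h[...,2]>50)
def orange(p): h=hsv(p);return (h[...,0]<18)&(h[...,1]>140)&(h[...,2]>80)
E
python3 - <<'E'
from h import *
S=np.load("side0.npz");T=np.load("top0.npz")
for n,I,bx in(("side",S,[(375,190,415,300),(320,335,385,400)]),("top",T,[(335,260,378,302),(225,275,275,325)])):
    p=I["p"];
    for b in bx:
        for nm,m in(("blue",blue(p)),("or",orange(p)),("dark",hsv(p)[...,2]<75)):
            for a,c,s,l in comps(m,*b):
                h=cv2.convexHull(np.argwhere(l)[:,::-1].astype(np.int32));e=cv2.fitEllipse(h) if len(h)>4 else None
                print(n,b,nm,a,c,s,e and np.round(np.hstack([e[0],e[1],e[2]]),1), "z.011",onz(n,*(e[0] if e else c),.006).round(4))
for n,f in(("side","side0"),("top","top0")):
    p=np.load(f+".npz")["p"]
    a=p[185:305,340:440] if n=="side" else p[250:330,220:390]
    b=p[330:405,310:410] if n=="side" else p[270:330,220:280]
    cv2.imwrite(f"pics/{n}c.png",np.hstack([cv2.resize(a[:,:,::-1],(400,480) if n=="side" else (799-360,220)),cv2.resize(b[:,:,::-1],(400,480) if n=="side" else (360,220))]))
E
```

```text
side (375, 190, 415, 300) blue 156 [397.8 223.8] [395 211   8  28] [398.5 217.9   6.3  45.1   4.6] z.011 [ 0.6003 -0.3549  0.006 ]
side (375, 190, 415, 300) dark 14 [397.6 215.6] [396 214   5   5] [394.9 216.1   4.1  10.6  81.7] z.011 [ 0.6103 -0.3574  0.006 ]
side (375, 190, 415, 300) dark 13 [395.3 235.9] [394 233   4   6] [395.5 235.6   3.3   5.5   3.9] z.011 [ 0.5757 -0.2882  0.006 ]
side (375, 190, 415, 300) dark 230 [385.6 287.3] [375 276  34  22] [390.2 286.6  20.2  35.3 104.1] z.011 [ 0.5118 -0.1314  0.006 ]
side (320, 335, 385, 400) blue 56 [342.2 368.3] [336 364  12  10] [341.5 368.5   7.   12.5  55.6] z.011 [0.4908 0.0851 0.006 ]
side (320, 335, 385, 400) blue 22 [348.  374.6] [345 373   7   4] [348.1 374.6   3.5   6.5 101.9] z.011 [0.476  0.0902 0.006 ]
side (320, 335, 385, 400) or 149 [362.  367.3] [355 360  16  17] [362.1 367.   15.8  17.9 161.7] z.011 [0.4646 0.0656 0.006 ]
side (320, 335, 385, 400) dark 304 [347.9 388.6] [324 367  58  32] [352.  376.2  45.1  57.9  94.7] z.011 [0.4693 0.0897 0.006 ]
top (335, 260, 378, 302) blue 4 [362.5 280.2] [361 279   4   3] None z
[... 463 characters left out ...]
6 290   5   4] [247.9 291.6   3.2   4.1  99. ] z.011 [0.4851 0.0877 0.006 ]
top (225, 275, 275, 325) blue 14 [241.7 298.5] [240 297   4   4] [242.  298.5   3.4   4.2  90. ] z.011 [0.4707 0.0998 0.006 ]
top (225, 275, 275, 325) or 25 [256.  299.6] [254 297   5   6] [256.  299.5   4.9   5.3 176.1] z.011 [0.4687 0.0705 0.006 ]
top (225, 275, 275, 325) or 17 [249.6 305.5] [248 304   5   4] [249.5 305.5   3.7   5.2  90. ] z.011 [0.4563 0.0838 0.006 ]
top (225, 275, 275, 325) or 12 [257.3 306.2] [256 305   4   4] [257.1 306.3   3.3   5.   73.2] z.011 [0.4547 0.0679 0.006 ]
top (225, 275, 275, 325) dark 122 [264.  296.2] [248 277  24  44] [250.  298.6  41.6  43.8  15.7] z.011 [0.4706 0.083  0.006 ]
```

View pics/sidec.png

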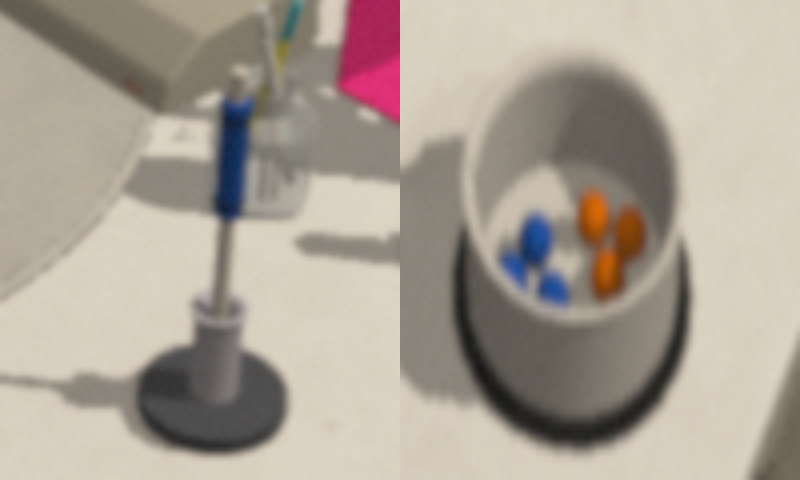

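The crop shows the tube mouth at side pixel (394.3,261.3), sleeve middle at (398,224) and dish rim centre near (352.6,358.8). Now the top view, enlarged.

```bash
python3 - <<'E'
from h import *
p=np.load("top0.npz")["p"]
a=cv2.resize(p[270:330,219:279,::-1],(400,400),interpolation=cv2.INTER_CUBIC);b=cv2.resize(p[252:312,326:386,::-1],(400,400),interpolation=cv2.INTER_CUBIC)
cv2.imwrite("pics/topd.png",np.hstack([a,b]))
print("rim side",onz("side",352.6,358.75,.045),"mouth",onz("side",394.25,261.25,.06),"foot",onz("side",393.1,283,.011))
print("rod mid at z", [onz("side",398,224.3,z).round(4) for z in(.13,.142)])
E
```

```text
rim side [0.46946127 0.08878863 0.045     ] mouth [ 0.51199189 -0.14116647  0.06      ] foot [ 0.50935524 -0.13812829  0.011     ]
rod mid at z [array([ 0.5178, -0.1581,  0.13  ]), array([ 0.5109, -0.1414,  0.142 ])]
```

View pics/topd.png

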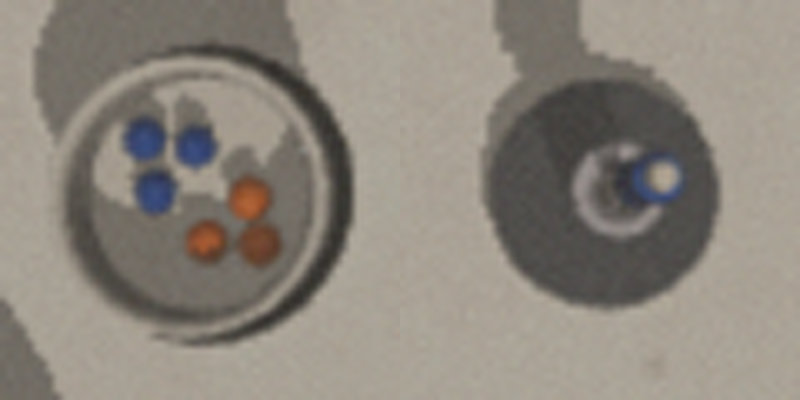

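```bash
python3 - <<'E'
from h import *
print("rim top",onz("top",248.05,298.9,.044),"floor", onz("top",219+204/6.667-.5,270+190/6.667-.5,.007))
print("foot",onz("top",355.9,280.3,.011),"mouth",onz("top",358.2,280,.06),"rodtop",onz("top",364.65,278.2,.187))
print("side: rim",onz("side",352.2,358.3,.044),"mouth",onz("side",393.9,260.9,.06),"foot",onz("side",392.7,282.6,.011),"grip",onz("side",397.6,223.9,.142),"rodtop",onz("side",340+242/4-.4,185+70/4-.4,.187))
print("meet rodtop",meet((399.6,202.1),(364.65,278.2)))
# vial, petri via top
print("vial",onz("top",309,238,.05),"petri",onz("top",231,187,.013))
E
```

```text
rim top [0.47050471 0.08136546 0.044     ] floor [0.47183885 0.08480587 0.007     ]
foot [ 0.50999562 -0.13792857  0.011     ] mouth [ 0.50928347 -0.13833857  0.06      ] rodtop [ 0.50886065 -0.13794999  0.187     ]
side: rim [0.47082356 0.08756871 0.044     ] mouth [ 0.51299662 -0.14178112  0.06      ] foot [ 0.51050757 -0.13878803  0.011     ] grip [ 0.51200077 -0.14215597  0.142     ] rodtop [ 0.51065368 -0.14181276  0.187     ]
meet rodtop [ 0.50922091 -0.13748254  0.18967461]
vial [ 0.59359362 -0.04027881  0.05      ] petri [0.70716804 0.12827987 0.013     ]
```

Emit:
carry_out(increments=[0,0,-0.235,-312,-235,-15,1,0,0,-0.235,-312,-235,-15,1,0,0,-0.235,-312,-235,-15,1,0,0,-0.235,-312,-235,-15,1,0,0,-0.235,-312,-235,-15,1,0,0,-0.235,-312,-235,-15,1,0,0,-0.235,-312,-235,-15,1,0,0,-0.235,-312,-235,-15,1])

```text
time: 0.9
eef_pos: [0.4016, 0.3278, 0.2601]
orientation: [0.001, 1.0, -0.0, -0.0]
wrist_force: [0.1, 1.0, -1.0]
width: 0.0853
grip_force: 0.0
```

```bash
python3 -c "
from plant import arm
s=arm.read_state();print(s['joint_positions'].round(3),s['eef_pos'].round(4),s['orientation'].round(4))"
```

```text
[-0.974  0.117  0.226  1.904 -0.028  1.124  0.831] [0.4016 0.3278 0.2601] [ 1.2e-03  1.0e+00 -4.0e-04 -0.0e+00]
```

Emit:
carry_out(increments=[0,0,0,-109,-467,0,1,0,0,0,-109,-467,0,1,0,0,0,-109,-467,0,1,0,0,0,-109,-467,0,1,0,0,0,-109,-467,0,1,0,0,0,-109,-467,0,1,0,0,0,-109,-467,0,1,0,0,0,-109,-467,0,1])

```text
time: 1.7
eef_pos: [0.4906, -0.0604, 0.2601]
orientation: [-0.0, 1.0, 0.0, -0.0]
wrist_force: [0.6, 1.6, 0.5]
width: 0.0854
grip_force: 0.0
```

```bash
python3 -c "
from plant import arm
s=arm.read_state();print(s['joint_positions'].round(3),s['eef_pos'].round(4),s['orientation'].round(4))"
```

```text
[-0.544  0.065  0.612  1.971 -0.042  1.118  1.657] [ 0.4906 -0.0604  0.2601] [-2.e-04  1.e+00  3.e-04 -0.e+00]
```

Emit:
carry_out(increments=[0,0,0,-18,-74,0,1,0,0,0,-18,-74,0,1,0,0,0,-18,-74,0,1,0,0,0,-18,-74,0,1])

```text
time: 2.1
eef_pos: [0.5085, -0.1326, 0.2597]
orientation: [0.001, 1.0, 0.0, -0.001]
wrist_force: [-0.0, 0.2, 0.3]
width: 0.0855
grip_force: 0.0
```

```bash
python3 - <<'E'
from h import *
s=arm.read_state();print(s['joint_positions'].round(3),s['eef_pos'].round(4),s['orientation'].round(4))
p,d=arm.read_camera("side")
cv2.imwrite("pics/side1.png",cv2.resize(p[60:310,280:480,::-1],(480,600),interpolation=cv2.INTER_CUBIC))
E
```

```text
[-0.442  0.147  0.68   1.905 -0.102  1.125  1.846] [ 0.5085 -0.1326  0.2597] [ 7.e-04  1.e+00  2.e-04 -7.e-04]
```

View pics/side1.png

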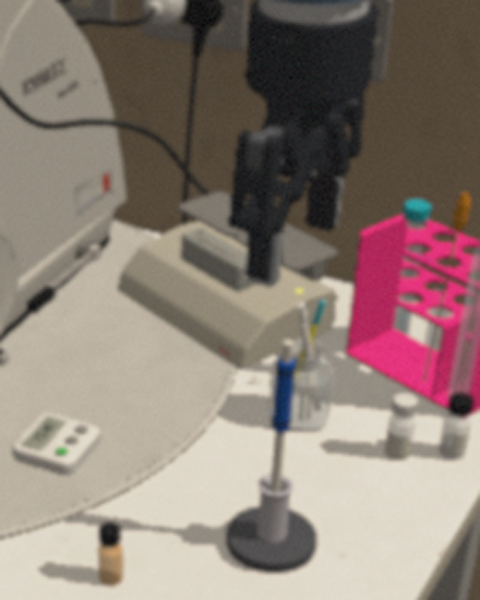

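The open fingers sit above the rod, with the rod top at crop pixel (288,345), and the way down is clear.

Emit:
carry_out(increments=[0,0,0,-1.5,-6,20,1,0,0,0,-1.5,-6,50,1,0,0,0,-1.5,-6,80,1,0,0,0,-1.5,-6,105,1,0,0,0,-1.5,-6,118,1,0,0,0,-1.5,-6,118,1,0,0,0,-1.5,-6,118,1])

```text
time: 2.85
eef_pos: [0.5111, -0.1377, 0.1429]
orientation: [-0.001, 1.0, 0.0, 0.0]
wrist_force: [-0.9, 0.2, 0.2]
width: 0.0854
grip_force: 0.0
```

```bash
python3 - <<'E'
from h import *
s=arm.read_state();print(s['joint_positions'].round(3),s['eef_pos'].round(4),s['orientation'].round(4))
for n in("side","top"):
    p,d=arm.read_camera(n);np.savez(n+"1.npz",p=p)
    print(n,[(a,c,s) for a,c,s,l in comps(blue(p),340,185,420,300)])
E
```

```text
[-0.37   0.323  0.643  2.002 -0.247  0.892  1.977] [ 0.5111 -0.1377  0.1429] [-9.e-04  1.e+00  1.e-04  4.e-04]
side [(np.int32(164), array([397.8, 223.3]), array([394, 209,  10,  30], dtype=int32))]
top []
```

Emit:
carry_out(increments=[0,0,0,0,-1.5,0,0,0,0,0,0,-1.5,0,-0.3,0,0,0,0,-1.5,0,-0.6,0,0,0,0,-1.5,0,-0.8,0,0,0,0,-1.5,0,-1,0,0,0,0,-1.5,0,-1,0,0,0,0,-1.5,0,-1,0,0,0,0,-1.5,0,-1], newtons=30)

```text
time: 3.75
eef_pos: [0.5106, -0.14, 0.1424]
orientation: [-0.0, 1.0, -0.0, 0.0]
wrist_force: [-0.4, -1.5, 1.8]
width: 0.013
grip_force: 29.3
```

Emit:
carry_out(increments=[0,0,0,0,0,0,-1,0,0,0,0,0,0,-1,0,0,0,0,0,0,-1], newtons=80)

```text
time: 4.05
eef_pos: [0.5107, -0.1401, 0.1425]
orientation: [-0.0, 1.0, -0.0, 0.0]
wrist_force: [0.7, 0.4, 3.7]
width: 0.0125
grip_force: 77.8
```

```bash
python3 - <<'E'
from h import *
p,d=arm.read_camera("side")
cv2.imwrite("pics/side2.png",cv2.resize(p[140:310,330:460,::-1],(450,590),interpolation=cv2.INTER_CUBIC))
E
```

```text
(no output)
```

View pics/side2.png

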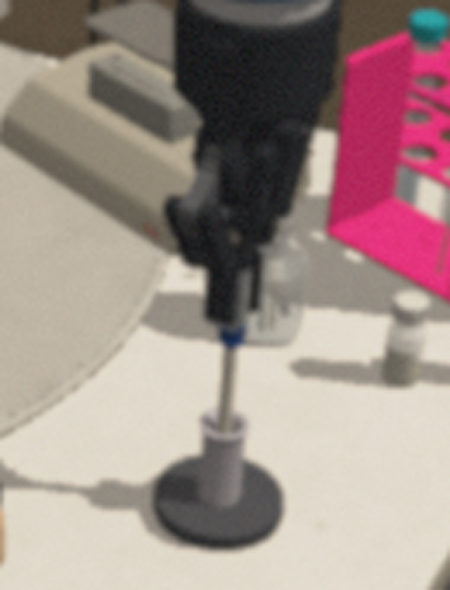

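The sleeve is held at crop pixel (232,335) and the stand hasn't moved. Lifting.

Emit:
carry_out(increments=[0,0,0,0,0,-10,-1,0,0,0,0,0,-22,-1,0,0,0,0,0,-36,-1,0,0,0,0,0,-50,-1,0,0,0,0,0,-65,-1,0,0,0,0,0,-80,-1,0,0,0,0,0,-80,-1,0,0,0,0,0,-80,-1])

```text
time: 4.9
eef_pos: [0.5108, -0.1399, 0.2228]
orientation: [-0.0, 1.0, 0.0, 0.001]
wrist_force: [-0.3, 1.0, -0.7]
width: 0.0119
grip_force: 77.9
```

```bash
python3 - <<'E'
from h import *
print(arm.read_state()['eef_pos'])
for n,c in(("side",(330,140,460,310)),("top",(326,252,386,312))):
    p,d=arm.read_camera(n);np.savez(n+"2.npz",p=p);x0,y0,x1,y1=c
    (cv2.imwrite("pics/side3.png",cv2.resize(p[y0:y1,x0:x1,::-1],(450,590),interpolation=cv2.INTER_CUBIC)) if n=="side" else 0)
E
```

```text
[ 0.51078075 -0.13986868  0.22282175]
```

View pics/side3.png

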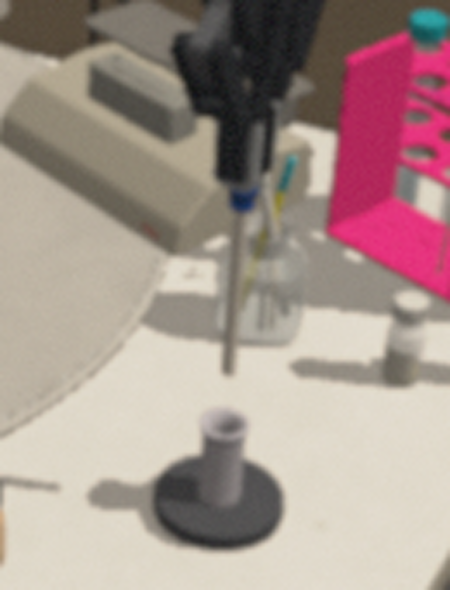

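The rod is lifted clear, with its foot at crop pixel (228,373) and the mouth at (224,422). I'll check its tilt.

```bash
python3 - <<'E'
from h import *
for z in(.0885,.092,.096): print(onz("side",395.4,247,z).round(4), px("side",np.array([.5108,-.1399,z])), px("top",np.array([.5108,-.1399,z])))
print(px("side",np.array([.5108,-.1399,.16])),"see col of rod below sleeve:",330+240/3.4615-.5,140+215/3.47-.5)
print(px("side",np.array([.5108,-.1399,.19])))
p=np.load("top2.npz")["p"]
cv2.imwrite("pics/t3.png",cv2.resize(p[240:320,226:386,::-1],(800,400),interpolation=cv2.INTER_CUBIC))
E
```

```text
[ 0.5142 -0.1462  0.0885] (np.float64(395.5891387697618), np.float64(249.36651837120456)) (np.float64(360.34179355110956), np.float64(278.80196114848843))
[ 0.5124 -0.1418  0.092 ] (np.float64(395.72081808515685), np.float64(247.80561080125307)) (np.float64(360.5143435877813), np.float64(278.74686185877243))
[ 0.5102 -0.1368  0.096 ] (np.float64(395.8720354149897), np.float64(246.01310243244885)) (np.float64(360.7132445719845), np.float64(278.6833480910282))
(np.float64(398.40199164027877), np.float64(216.02336705257193)) see col of rod below sleeve: 398.83410371226347 201.45965417867436
(np.float64(399.6643044168914), np.float64(201.06009387067184))
```

View pics/t3.png

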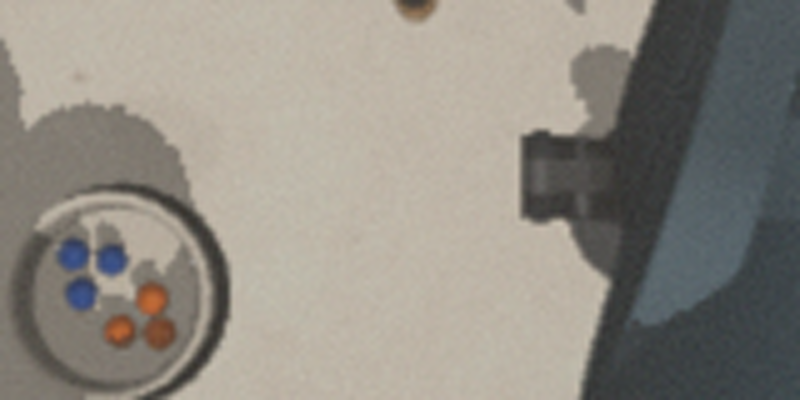

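The beads are visible in the dish (crop centre (115,295)) and the table between is clear. Moving over to the dish.

Emit:
carry_out(increments=[0,0,0,3,15,0,-1,0,0,0,9,50,0,-1,0,0,0,16,95,0,-1,0,0,0,24,140,0,-1,0,0,0,32,185,0,-1,0,0,0,37,213,0,-1,0,0,0,39,225,0,-1,0,0,0,39,225,0,-1])

```text
time: 5.8
eef_pos: [0.4708, 0.0864, 0.2215]
orientation: [-0.002, 1.0, -0.0, -0.001]
wrist_force: [0.2, -0.2, 0.2]
width: 0.0125
grip_force: 77.9
```

```bash
python3 - <<'E'
from h import *
s=arm.read_state();print(s['eef_pos'],s['joint_positions'].round(2))
for n,c in(("side",(290,230,420,400)),("top",(200,252,300,332))):
    p,d=arm.read_camera(n);np.savez(n+"3.npz",p=p);x0,y0,x1,y1=c
    (cv2.imwrite("pics/side4.png",cv2.resize(p[y0:y1,x0:x1,::-1],(450,590),interpolation=cv2.INTER_CUBIC)) if n=="side" else 0)
    for nm,m in(("b",blue(p)),("o",orange(p))): print(n,nm,[(a,c) for a,c,_,l in comps(m,*((320,335,385,400) if n=="side" else (225,275,275,325)))])
E
```

```text
[0.47077284 0.08638288 0.22153731] [-0.75  0.08  0.51  2.04 -0.04  1.03  1.35]
side b [(np.int32(59), array([342. , 368.6])), (np.int32(25), array([348. , 374.8]))]
side o [(np.int32(149), array([362. , 367.3]))]
top b [(np.int32(17), array([240.5, 290.6])), (np.int32(10), array([248.1, 290.9]))]
top o []
```

View pics/side4.png

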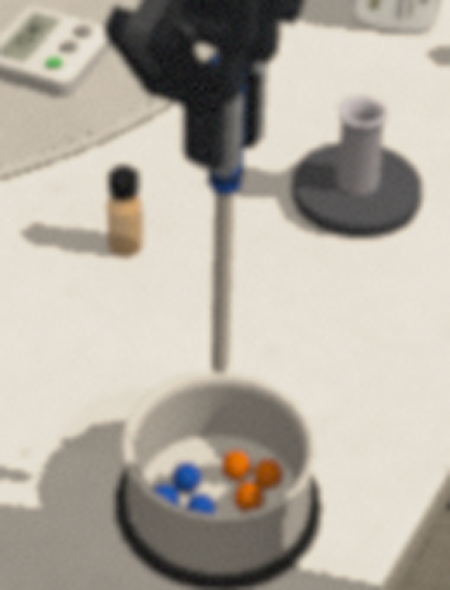

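The rod hangs over the dish centre, foot at crop pixel (220,370), with the beads split on both sides. Lowering.

Emit:
carry_out(increments=[0,0,0,0,0,20,-1,0,0,0,0,-1,42,-1,0,0,0,0,-1,58,-1,0,0,0,0,-1,68,-1,0,0,0,0,-1,74,-1,0,0,0,0,-1,77,-1,0,0,0,0,-1,79,-1,0,0,0,0,-1,79,-1])

```text
time: 6.7
eef_pos: [0.4719, 0.084, 0.1436]
orientation: [-0.0, 1.0, 0.0, 0.0]
wrist_force: [0.8, 0.7, -0.7]
width: 0.0118
grip_force: 77.9
```

Emit:
carry_out(increments=[0,0,0,0,0,1,-1,0,0,0,0,0,1,-1])

```text
time: 6.9
eef_pos: [0.4717, 0.0842, 0.1426]
orientation: [-0.0, 1.0, 0.0, 0.0]
wrist_force: [0.1, -0.0, -0.2]
width: 0.0123
grip_force: 77.9
```

Emit:
carry_out(increments=[0,0,0,0,0,1,-1,0,0,0,0,0,1,-1])

```text
time: 7.1
eef_pos: [0.4714, 0.0841, 0.1413]
orientation: [-0.0, 1.0, 0.0, 0.0]
wrist_force: [0.1, 0.4, -0.1]
width: 0.0122
grip_force: 77.9
```

Emit:
carry_out(increments=[0,0,0,0,0,1,-1,0,0,0,0,0,1,-1])

```text
time: 7.3
eef_pos: [0.4714, 0.084, 0.1402]
orientation: [-0.0, 1.0, -0.0, -0.0]
wrist_force: [-0.8, 0.2, -1.5]
width: 0.0119
grip_force: 78.0
```

Emit:
carry_out(increments=[0,0,0,0,0,1,-1,0,0,0,0,0,1,-1])

```text
time: 7.5
eef_pos: [0.4713, 0.084, 0.1391]
orientation: [-0.0, 1.0, -0.0, -0.0]
wrist_force: [0.1, -0.3, -0.3]
width: 0.012
grip_force: 78.0
```

Emit:
carry_out(increments=[0,0,0,0,0,1,-1,0,0,0,0,0,1,-1])

```text
time: 7.7
eef_pos: [0.4713, 0.084, 0.1381]
orientation: [-0.0, 1.0, -0.0, -0.0]
wrist_force: [-0.6, 1.0, -0.6]
width: 0.0119
grip_force: 77.9
```

Emit:
carry_out(increments=[0,0,0,0,0,1,-1,0,0,0,0,0,1,-1])

```text
time: 7.9
eef_pos: [0.4714, 0.084, 0.1371]
orientation: [-0.0, 1.0, -0.0, -0.0]
wrist_force: [-0.8, 0.3, -0.2]
width: 0.0121
grip_force: 78.0
```

Emit:
carry_out(increments=[0,0,0,-5.6,-5.6,0,-1,0,0,0,-11,-11,0,-1,0,0,0,-15.6,-15.6,0,-1,0,0,0,-8.4,-20.3,0,-1,0,0,0,0,-22,0,-1,0,0,0,8.4,-20.3,0,-1,0,0,0,15.6,-15.6,0,-1,0,0,0,20.3,-8.4,0,-1])

```text
time: 8.7
eef_pos: [0.4517, 0.0764, 0.1378]
orientation: [-0.0, 1.0, 0.001, 0.002]
wrist_force: [2.6, 0.2, -0.2]
width: 0.0124
grip_force: 77.8
```

Emit:
carry_out(increments=[0,0,0,1.7,8.4,0,-1,0,0,0,0,16.8,0,-1,0,0,0,-4.7,24,0,-1,0,0,0,-11.9,28.7,0,-1,0,0,0,-20.3,30.4,0,-1,0,0,0,-28.7,28.7,0,-1,0,0,0,-35.9,24,0,-1,0,0,0,-40.6,16.8,0,-1])

```text
time: 9.5
eef_pos: [0.4908, 0.0927, 0.1368]
orientation: [-0.0, 1.0, 0.0, -0.002]
wrist_force: [-3.6, 0.4, 0.9]
width: 0.0121
grip_force: 78.1
```

Emit:
carry_out(increments=[0,0,0,-1.7,-8.4,0,-1,0,0,0,0,-16.8,0,-1,0,0,0,4.7,-24,0,-1,0,0,0,11.9,-28.7,0,-1,0,0,0,20.3,-30.4,0,-1,0,0,0,28.7,-28.7,0,-1,0,0,0,35.9,-24,0,-1,0,0,0,40.6,-16.8,0,-1])

```text
time: 10.3
eef_pos: [0.4501, 0.0755, 0.1371]
orientation: [0.0, 1.0, -0.0, -0.0]
wrist_force: [0.5, 0.2, -0.1]
width: 0.0126
grip_force: 78.1
```

```bash
python3 - <<'E'
from h import *
for n in("side","top"):
    p,d=arm.read_camera(n)
    for nm,m in(("b",blue(p)),("o",orange(p))): print(n,nm,[(a,c) for a,c,_,l in comps(m,*((320,335,385,400) if n=="side" else (225,275,275,325)))])
    if n=="side": cv2.imwrite("pics/side5.png",cv2.resize(p[230:400,290:420,::-1],(450,590),interpolation=cv2.INTER_CUBIC))
E
```

```text
side b [(np.int32(36), array([359.4, 356.1])), (np.int32(33), array([334.5, 365.1])), (np.int32(33), array([348.6, 364.6]))]
side o [(np.int32(46), array([358.9, 366.6]))]
top b [(np.int32(14), array([246.6, 284.6])), (np.int32(16), array([251.6, 293.8]))]
top o [(np.int32(26), array([253.7, 301.3]))]
```

View pics/side5.png

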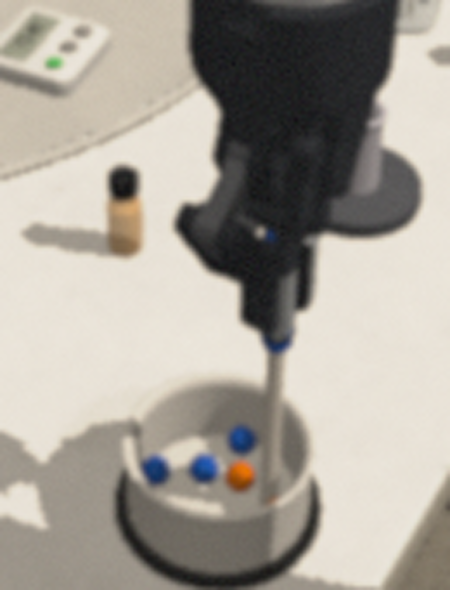

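The rod is still straight in the grip, foot at crop pixel (268,498), and the beads have been pushed around, all still in the dish. Continuing.

Emit:
carry_out(increments=[0,0,0,1.7,8.4,0,-1,0,0,0,0,16.8,0,-1,0,0,0,-4.7,24,0,-1,0,0,0,-11.9,28.7,0,-1,0,0,0,-20.3,30.4,0,-1,0,0,0,-28.7,28.7,0,-1,0,0,0,-35.9,24,0,-1,0,0,0,-40.6,16.8,0,-1])

```text
time: 11.2
eef_pos: [0.4931, 0.0927, 0.1375]
orientation: [0.0, 1.0, 0.001, 0.001]
wrist_force: [-2.2, 1.3, 0.2]
width: 0.0121
grip_force: 78.1
```

Emit:
carry_out(increments=[0,0,0,-1.7,-8.4,0,-1,0,0,0,0,-16.8,0,-1,0,0,0,4.7,-24,0,-1,0,0,0,11.9,-28.7,0,-1,0,0,0,20.3,-30.4,0,-1,0,0,0,28.7,-28.7,0,-1,0,0,0,35.9,-24,0,-1,0,0,0,40.6,-16.8,0,-1])

```text
time: 12.0
eef_pos: [0.4497, 0.0755, 0.137]
orientation: [-0.0, 1.0, -0.0, -0.001]
wrist_force: [0.8, -0.4, -0.3]
width: 0.0125
grip_force: 78.1
```

Emit:
carry_out(increments=[0,0,0,1.7,8.4,0,-1,0,0,0,0,16.8,0,-1,0,0,0,-4.7,24,0,-1,0,0,0,-11.9,28.7,0,-1,0,0,0,-20.3,30.4,0,-1,0,0,0,-28.7,28.7,0,-1,0,0,0,-35.9,24,0,-1,0,0,0,-40.6,16.8,0,-1])

```text
time: 12.8
eef_pos: [0.4929, 0.0918, 0.1371]
orientation: [0.0, 1.0, -0.0, 0.001]
wrist_force: [0.3, 0.3, -0.6]
width: 0.0123
grip_force: 78.2
```

Emit:
carry_out(increments=[0,0,0,-1.7,-8.4,0,-1,0,0,0,0,-16.8,0,-1,0,0,0,4.7,-24,0,-1,0,0,0,11.9,-28.7,0,-1,0,0,0,20.3,-30.4,0,-1,0,0,0,28.7,-28.7,0,-1,0,0,0,35.9,-24,0,-1,0,0,0,40.6,-16.8,0,-1])

```text
time: 13.6
eef_pos: [0.4498, 0.0759, 0.1372]
orientation: [-0.0, 1.0, -0.0, -0.001]
wrist_force: [0.4, 0.5, -0.7]
width: 0.0118
grip_force: 78.2
```

Emit:
carry_out(increments=[0,0,0,1.7,8.4,0,-1,0,0,0,0,16.8,0,-1,0,0,0,-4.7,24,0,-1,0,0,0,-11.9,28.7,0,-1,0,0,0,-20.3,30.4,0,-1,0,0,0,-28.7,28.7,0,-1,0,0,0,-35.9,24,0,-1,0,0,0,-40.6,16.8,0,-1])

```text
time: 14.4
eef_pos: [0.4915, 0.0916, 0.1367]
orientation: [-0.0, 1.0, -0.0, -0.001]
wrist_force: [-1.0, -0.3, -1.0]
width: 0.0121
grip_force: 78.2
```

Emit:
carry_out(increments=[0,0,0,-1.7,-8.4,0,-1,0,0,0,0,-16.8,0,-1,0,0,0,4.7,-24,0,-1,0,0,0,11.9,-28.7,0,-1,0,0,0,20.3,-30.4,0,-1,0,0,0,28.7,-28.7,0,-1,0,0,0,35.9,-24,0,-1,0,0,0,40.6,-16.8,0,-1])

```text
time: 15.2
eef_pos: [0.451, 0.0764, 0.1377]
orientation: [-0.0, 1.0, 0.0, 0.001]
wrist_force: [-0.2, 1.3, 0.3]
width: 0.0119
grip_force: 78.2
```

```bash
python3 - <<'E'
from h import *
for n in("side","top"):
    p,d=arm.read_camera(n)
    for nm,m in(("b",blue(p)),("o",orange(p))): print(n,nm,[(a,c,(onz(n,*c,.012)[:2]*1e3).round(0)) for a,c,_,l in comps(m,*((320,335,385,400) if n=="side" else (225,275,275,325)))])
E
```

```text
side b [(np.int32(42), array([351.8, 354.5]), array([489.,  56.])), (np.int32(38), array([356.2, 366. ]), array([471.,  73.])), (np.int32(18), array([371.4, 367.9]), array([449.,  64.]))]
side o [(np.int32(26), array([334.6, 368.2]), array([498.,  95.])), (np.int32(43), array([358.9, 373.3]), array([461.,  84.]))]
top b [(np.int32(13), array([261. , 291.3]), array([486.,  60.])), (np.int32(19), array([253.1, 299.6]), array([469.,  76.]))]
top o [(np.int32(17), array([242.3, 285.7]), array([497.,  99.]))]
```

Emit:
carry_out(increments=[0,0,0,0,0,-10,-1,0,0,0,0,0,-25,-1,0,0,0,0,0,-45,-1,0,0,0,0,0,-65,-1,0,0,0,0,0,-80,-1,0,0,0,0,0,-86,-1,0,0,0,0,0,-86,-1])

```text
time: 16.0
eef_pos: [0.4519, 0.0755, 0.2243]
orientation: [0.0, 1.0, 0.0, 0.001]
wrist_force: [-0.0, -0.2, 0.1]
width: 0.0124
grip_force: 78.3
```

Emit:
carry_out(increments=[0,0,0,-4,-15,0,-1,0,0,0,-14,-50,0,-1,0,0,0,-26,-95,0,-1,0,0,0,-40,-140,0,-1,0,0,0,-52,-185,0,-1,0,0,0,-58,-206,0,-1,0,0,0,-60,-216,0,-1,0,0,0,-60,-216,0,-1])

```text
time: 16.8
eef_pos: [0.5104, -0.1416, 0.2224]
orientation: [0.001, 1.0, -0.0, -0.001]
wrist_force: [1.2, 0.7, -0.4]
width: 0.0121
grip_force: 78.2
```

Emit:
carry_out(increments=[0,0,0,0,0,0,-1,0,0,0,0,0,0,-1])

```text
time: 17.0
eef_pos: [0.511, -0.1379, 0.2227]
orientation: [-0.002, 1.0, 0.001, -0.001]
wrist_force: [-0.1, -0.1, -0.8]
width: 0.0124
grip_force: 78.2
```

```bash
python3 - <<'E'
from h import *
print(arm.read_state()['eef_pos'])
for n in("side","top"):
    p,d=arm.read_camera(n)
    for nm,m in(("b",blue(p)),("o",orange(p))): print(n,nm,[(a,c,(onz(n,*c,.012)[:2]*1e3).round(0)) for a,c,_,l in comps(m,*((320,335,385,400) if n=="side" else (225,275,275,325)))])
    if n=="side": a=cv2.resize(p[140:310,330:460,::-1],(450,590),interpolation=cv2.INTER_CUBIC)
    else: b=cv2.resize(p[270:330,219:279,::-1],(350,350))
b=np.vstack([b,np.zeros((240,350,3),np.uint8)]);cv2.imwrite("pics/m6.png",np.hstack([a,b]))
E
```

```text
[ 0.51097802 -0.13792847  0.22274137]
side b [(np.int32(42), array([351.8, 354.5]), array([489.,  56.])), (np.int32(39), array([356.1, 366.1]), array([471.,  73.])), (np.int32(24), array([371.2, 368.2]), array([449.,  65.]))]
side o [(np.int32(26), array([334.3, 368.1]), array([498.,  95.])), (np.int32(43), array([359. , 373.3]), array([460.,  84.]))]
top b [(np.int32(12), array([261. , 291.5]), array([485.,  60.])), (np.int32(16), array([253. , 299.5]), array([469.,  76.]))]
top o [(np.int32(21), array([242.6, 285.9]), array([497.,  98.])), (np.int32(19), array([247.7, 304.6]), array([458.,  87.])), (np.int32(17), array([235.9, 305.4]), array([456., 111.]))]
```

View pics/m6.png

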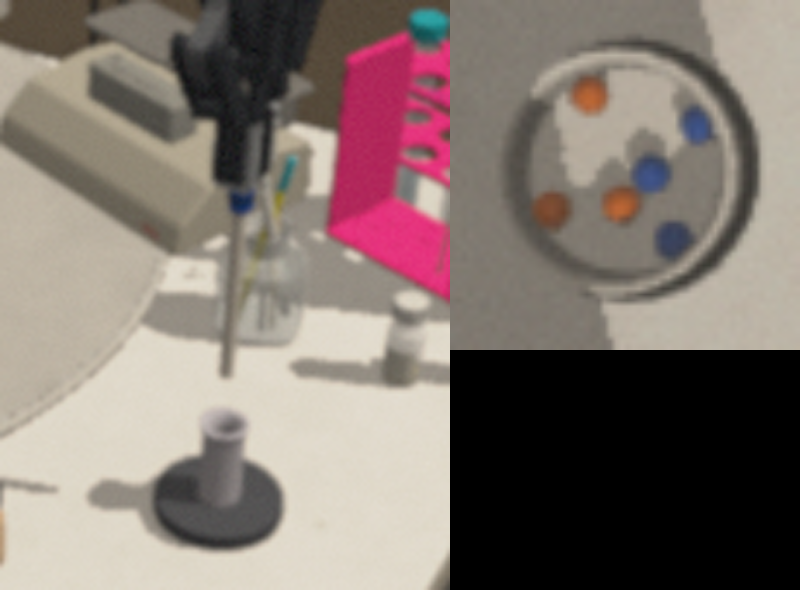

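The dish holds all six beads, well moved (three blue to the right, orange at left, top and bottom). The rod foot is above the mouth at crop pixel (226,376). I'll let the arm settle, then insert.

Emit:
carry_out(increments=[0,0,0,0,0,0,-1,0,0,0,0,0,0,-1,0,0,0,0,0,0,-1,0,0,0,0,0,0,-1])

```text
time: 17.5
eef_pos: [0.5112, -0.1403, 0.2233]
orientation: [-0.0, 1.0, 0.0, 0.0]
wrist_force: [-0.5, -0.8, -0.5]
width: 0.0119
grip_force: 78.2
```

```bash
python3 - <<'E'
from h import *
s=arm.read_state();print(s['eef_pos'],s['orientation'])
p,d=arm.read_camera("side");q=np.load("side2.npz")["p"]
for I in(q,p):
    g=cv2.cvtColor(I,cv2.COLOR_RGB2GRAY).astype(float)
    for v in(215,225,235,240,244): 
        w=np.clip(np.median(g[v,385:412])-g[v,388:406],0,None); print(v,(w*np.arange(388,406)).sum()/w.sum(),end=" ")
    print()
    print(g[240:256,396].astype(int), g[242,388:404].astype(int))
E
```

```text
[ 0.51122217 -0.14028816  0.2233354 ] [-1.71258143e-04  9.99999983e-01  4.29066658e-05  4.59028401e-05]
215 397.8611111111111 225 397.7218045112782 235 393.96875 240 395.99328859060404 244 395.4704301075269 
[117 120 124 127 126 129 132 147 182 207 214 214 215 215 216 215] [218 217 218 218 217 196 151 117 124 150 185 210 217 218 218 218]
215 397.73509933774835 225 397.4159292035398 235 393.9488636363636 240 395.78032786885245 244 395.3351800554017 
[119 123 125 127 131 129 137 160 194 213 214 216 214 214 216 215] [217 217 217 217 217 197 150 116 125 155 190 215 217 218 217 217]
```

Emit:
carry_out(increments=[0,0,0,0.3,0,10,-1,0,0,0,0.3,0,20,-1,0,0,0,0.3,0,28,-1,0,0,0,0.3,0,34,-1,0,0,0,0.3,0,40,-1,0,0,0,0.3,0,45,-1,0,0,0,0.3,0,50,-1,0,0,0,0.3,0,50,-1])

```text
time: 18.35
eef_pos: [0.5104, -0.1402, 0.1725]
orientation: [-0.0, 1.0, 0.0, -0.001]
wrist_force: [-0.6, 0.8, 0.0]
width: 0.0118
grip_force: 78.2
```

Emit:
carry_out(increments=[0,0,0,0,0,6,-1,0,0,0,0,0,12,-1,0,0,0,0,0,18,-1,0,0,0,0,0,23,-1,0,0,0,0,0,27,-1,0,0,0,0,0,29,-1,0,0,0,0,0,29,-1])

```text
time: 19.05
eef_pos: [0.5107, -0.1404, 0.1439]
orientation: [-0.0, 1.0, -0.0, -0.0]
wrist_force: [0.2, -0.1, 0.2]
width: 0.012
grip_force: 78.2
```

Emit:
carry_out(increments=[0,0,0,0,0,1,-1,0,0,0,0,0,1,-1,0,0,0,0,0,1,-1], newtons=30)

```text
time: 19.35
eef_pos: [0.5111, -0.1404, 0.1435]
orientation: [-0.0, 1.0, -0.0, 0.0]
wrist_force: [0.6, -0.3, -0.5]
width: 0.012
grip_force: 78.2
```

Emit:
carry_out(increments=[0,0,0,0,0,0,-0.5,0,0,0,0,0,0,-0.2,0,0,0,0,0,0,0.2,0,0,0,0,0,0,0.6,0,0,0,0,0,0,1,0,0,0,0,0,0,1,0,0,0,0,0,0,1,0,0,0,0,0,0,1])

```text
time: 20.15
eef_pos: [0.5109, -0.1404, 0.1433]
orientation: [-0.0, 1.0, -0.0, -0.0]
wrist_force: [-0.3, -0.4, 0.9]
width: 0.0857
grip_force: 0.0
```

```bash
python3 - <<'E'
from h import *
print(arm.read_state()['width'])
p,d=arm.read_camera("side");print([(a,c,s) for a,c,s,l in comps(blue(p),340,185,420,300)],[(a,c) for a,c,s,l in comps(hsv(p)[...,2]<75,365,270,415,300)])
E
```

```text
0.08567529595306503
[(np.int32(166), array([397.5, 223.5]), array([394, 209,  10,  30], dtype=int32))] [(np.int32(187), array([384.9, 287.3]))]
```

Released; the sleeve is back at its original pixels. Retreating straight up.

Emit:
carry_out(increments=[0,0,0,0,0,-20,1,0,0,0,0,0,-50,1,0,0,0,0,0,-80,1,0,0,0,0,0,-110,1,0,0,0,0,0,-130,1,0,0,0,0,0,-130,1])

```text
time: 20.8
eef_pos: [0.5132, -0.1411, 0.2767]
orientation: [-0.0, 1.0, -0.0, 0.004]
wrist_force: [0.6, -0.1, 0.8]
width: 0.0854
grip_force: 0.0
```

Emit:
carry_out(increments=[0,0,0,0,40,0,1,0,0,0,0,85,0,1,0,0,0,0,130,0,1,0,0,0,0,175,0,1,0,0,0,0,220,0,1,0,0,0,0,260,0,1,0,0,0,0,260,0,1,0,0,0,0,260,0,1])

```text
time: 21.6
eef_pos: [0.5099, 0.1208, 0.2718]
orientation: [-0.002, 1.0, -0.001, -0.001]
wrist_force: [0.6, -0.6, 0.1]
width: 0.0853
grip_force: 0.0
```

```bash
python3 - <<'E'
from h import *
s=arm.read_state();print(s['time'],s['eef_pos'])
for n in("side","top"):
    p,d=arm.read_camera(n);q=np.load(n+"0.npz")["p"]
    x0,y0,x1,y1=(340,190,420,305) if n=="side" else (330,255,385,305)
    D=cv2.absdiff(p,q).max(2)[y0:y1,x0:x1];print(n,"changed px",(D>40).sum(),np.argwhere(D>40).mean(0)+[y0,x0] if (D>40).any() else "")
    print([(a,c,s) for a,c,s,l in comps(blue(p),x0,y0,x1,y1)],[(a,c,s) for a,c,s,l in comps(blue(q),x0,y0,x1,y1)])
    if n=="side":
        for nm,m in(("b",blue(p)),("o",orange(p))): print(nm,[(a,c) for a,c,_,l in comps(m,320,335,385,400)])
E
```

```text
21.6 [0.50986942 0.12082255 0.27175358]
side changed px 55 [202.74545455 341.4       ]
[(np.int32(153), array([397.7, 223.6]), array([394, 210,   9,  29], dtype=int32))] [(np.int32(156), array([397.8, 223.8]), array([395, 211,   8,  28], dtype=int32))]
b [(np.int32(43), array([351.9, 354.5])), (np.int32(38), array([356.2, 366. ])), (np.int32(22), array([371.2, 368. ]))]
o [(np.int32(24), array([334.4, 368.2])), (np.int32(45), array([359. , 373.1]))]
top changed px 6 [277.16666667 366.16666667]
[(np.int32(5), array([364. , 280.4]), array([362, 279,   5,   3], dtype=int32))] [(np.int32(4), array([362.5, 280.2]), array([361, 279,   4,   3], dtype=int32))]
```

The rod and stand look the same as at the start, and the arm is clear. Handing in.

```bash
python3 -c "
from plant import arm
print(arm.finish_job())"
```

```text
the job is handed in; nothing more can be done
None
```

I stirred the beads about four wide rounds with the rod's foot roughly 2 mm above the dish floor; all six stayed in and most clearly moved, the rod is back fully down in its unmoved stand and released, and I handed the job in at about 22 s (no verdict was shown).

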